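# Turn the tube block in the inspection vice and hold the lens upright

## Robot

A 7-joint arm with a two-finger parallel gripper is mounted at the origin on the work surface. World frame = base frame: x ahead of the robot, y to its left, z up, the work surface at z = 0. Lengths are in mm, angles in rad, forces in N, time in s.
With the tool pointing down it reaches from about 350 to 900 mm from the base axis. Payload 7.2 kg.
Tool frame: the origin (TCP) lies midway between the tips of the shut fingers; the grasp point (between the pads) lies 19 mm behind it; x points along the fingers, y is the direction in which the jaws open and shut, and the axes are right-handed (so a half turn about x gives the same grasp; the last joint's range is limited). The gripper opens to 88 mm and grips with 3 to 60 N. Pads are 20 mm wide; open, the fingers measure 115 mm over their backs; the gripper's body (75 mm by 178 mm) begins 61 mm behind the grasp point.
Start: joints at [-1.381, 0.411, -0.013, 1.596, 0.006, 1.134, -0.082], TCP at [159.356, 604.347, 222.653] pointing down, gripper open.
Joint ranges: [-2.95, 2.95], [-0.29, 1.99], [-1.47, 1.44], [0.14, 2.54], [-1.03, 4.17], [0.13, 1.85], [-2.86, 2.86]. Speed limits (rad/s): [2.39, 2.39, 3.01, 3.01, 3.14, 3.14, 3.14].

## Interface

Orientations are given as a rotation vector (axis times angle).
In Python, from cell import r gives the robot as it stands.
- The arm moves only by the tool apply_moves, never from a script. Its argument "rows" is a list of rows, each an object of numbers: "x", "y", "z": the shift along the tool's x, y, z in mm; "rx", "ry", "rz": the turn, a rotation vector about the tool's x, y, z in degrees. In form: [{"x": .., "y": .., "z": .., "rx": .., "ry": .., "rz": ..}, ...]. A call has 1 to 20 rows; each row shifts and turns the pose as measured when the row begins, along the tool's axes as they then stand; what a row does not reach is not made up. A row lasts 1/10 s, in which the tool goes at most 50 mm and 8.59 degrees, less where a joint would pass 70% of its speed; a pose out of reach is approached as far as the arm can. A call with a gripper value outside its range is refused whole. "hand" is the opening, from -1 (shut) to 1 (fully open), set as the call begins (left out, the last holds). The fingers move at their own pace and stop on an object; "newtons" is the grip in N (left out, the last holds). Time passes only in rows, so rows that do not move let the fingers close. It gives the time, the measured TCP pose, the force and the opening at its end, in the units of the state.
- r.read_state(): the state, without advancing time (a new reading comes with each control period).
- r.snapshot(name): name is "scene" or "top" or "wrist"; returns a dict with "color" (400x640x3 uint8, red, green, blue), "K" (3x3 intrinsics, pixels), "world_to_cam" (4x4, takes a point from world to camera coordinates). Camera axes: x right, y up, looking along -z (the intrinsics and any distortion apply to the point x, -y, -z); pixel columns grow to the right and rows downward; lengths in mm; the calibration is good to about 2 mm. A picture is of the moment at which its call begins. There is no depth.
- r.close_job(): hands the job in, once; it reports no verdict.
The state is a dict: "clock": time; "q": joint angles; "qvel": joint speeds; "tau": joint torques, N m; "eef_pos": TCP position; "ee_rot": TCP orientation; "force": force on the tool from outside, world axes, zero at the start; "ft_torque": the same for the moment, N m; "width": finger opening in mm.
Only numpy, scipy, OpenCV 4.12 (cv2) and the standard library are available. Lean on these libraries where they do the work, as an engineer would, in place of code of your own. Each camera call takes 0.05 s, during which the arm holds its last target.

## Task

Open the sliding jaw of the inspection stand, lift the metal tube block out, turn it a quarter turn so that its slotted face looks toward the lens hinge, and clamp it again, standing flat and square in the middle of the jaws with the sliding jaw closed snugly on its ends. Then raise the hinged lens frame by its bar until it stands upright, where it balances, never letting it drop or go over to the far side, and finish while still holding it there: do not let go at the end. Leave the flask, bottle and jar where they stand.

Things in the scene. Friction and masses are not known exactly. Their poses are not given: they have to be found in the camera images.
- stand: Dark steel inspection stand fixed to the bench. Origin at bench level below the middle of the lens hinge; x runs along the hinge and the jaw slide, away from the robot at yaw 0; y points from the vice (at y = -110 mm) to where the lens frame lies. Base 10 mm thick under the lens, to y = +90 mm. Hinge posts at x = -58 and +58 mm are 61 mm high.
- bed (a point): Middle of the vice bed top: stand frame (0, -110, 12) mm; the turned block belongs here. Bed x -135 to 65, y -165 to -55 mm. Two 60 mm wide jaws, tops 34.5 mm above the bench: fixed jaw face at x = +30 mm, sliding jaw on the -x side.
- jaw (a joint): Sliding jaw: the gap between the two jaw faces in m (0 shut, 0.095 fully open). It slides along the stand's x axis, opening to -x, against a friction of about 2 N, and stays where it is left. At the start it is 0.048 to 0.053, nearly touching the block.
- jaw_post (a point): Grip point on the sliding jaw's upright round steel post (16 mm diameter, 42 mm behind the jaw's face, away from the block). The point is on its axis, 60 mm above the bench; the post's top is at 78 mm and it is clear from 27 mm upwards.
- block: Loose aluminium block, 60 (its x) by 45 (y) by 75 mm high (z), 0.3 to 0.5 kg; origin: centre of underside. Its +y face has three full-height slots 8 mm wide, 9 mm deep (a comb from above); the -y face is plain. It starts upright, slotted face toward the fixed jaw. To end: slots toward the stand's +y, 60 mm length between the jaws. Grip it across 45 mm, above the jaws.
- slots (a point): Centre of the block's slotted face: 22.5 mm along the block's +y, 37.5 mm above its underside.
- lens (a joint): Lens frame hinge, rad: 0 = lying flat on its rests on the stand's +y side (the start), 1.57 = upright, where it balances, 2.2 = the stop on the far side, leaning toward the vice. It turns freely: let go below 1.57 it falls back to 0, beyond it falls to 2.2. Weight about 0.15 kg.
- lens_bar (a point): Middle of the lens frame's bar: a level round steel bar 10 mm in diameter, 72 mm free length between its arms, parallel to the hinge and 142 mm from it, with 35 mm free between it and the black frame (100 mm wide, 8 mm thick, with a round 84 mm lens). 50 mm above the bench when flat, 192 mm when upright.
- lens_hinge (a point): Middle of the lens hinge axis: stand frame (0, 0, 50) mm.
- flask: Bystander: conical glass flask with a foil cap, 90 mm wide, 140 mm high, on the bench beside the stand; origin at its base.
- bottle: Bystander: glass bottle with a black cap, 64 mm wide, 140 mm high, on the bench beside the stand; origin at its base.
- jar: Bystander: glass jar with a white cap, 70 mm wide, 85 mm high, on the bench beside the stand; origin at its base.
Not all that is in view belongs to the job. Of the things like the block, leave any that is pink; of the rest the smaller one is meant.

How it is judged (in metres and radians):
On the way:
1. The block stands clamped in the vice with its slotted face toward the lens, and the robot has let go of it (x of block in the frame of stand between -0.006 and 0.006 m and y of block in the frame of stand between -0.125 and -0.095 m and z of block in the frame of stand below 0.016 m and angle between block's own z axis and vertical below 0.06 rad and angle between the y axis of block and the y axis of stand, either way round below 0.1 rad and y of slots in the frame of stand above -0.1 m and value of joint jaw below 0.0635 m and contact force between the fingers and block below 0.2 N and value of joint lens below 0.3 rad), for 0.2 s.
At the end, for the whole second after the job is handed in: Block flat on the bed (4 mm, 0.06 rad), square (0.1 rad), slots toward the lens, within 6 mm (stand x) and 15 mm (y) of the bed's middle; jaw gap under 63.5 mm; lens frame held still by the fingers within 0.12 rad of upright, not leaning on the block (x of block in the frame of stand between -0.006 and 0.006 m and y of block in the frame of stand between -0.125 and -0.095 m and z of block in the frame of stand below 0.016 m and angle between block's own z axis and vertical below 0.06 rad and angle between the y axis of block and the y axis of stand, either way round below 0.1 rad and y of slots in the frame of stand above -0.1 m and value of joint jaw below 0.0635 m and linear speed of block below 0.02 m/s and value of joint lens between 1.45 and 1.69 rad and velocity of joint lens between -0.15 and 0.15 rad/s and contact force between the fingers and lens above 0.5 N and contact force between block and lens below 0.1 N); the arm keeps its last pose, push and grip.
It fails at once if the lens frame goes over to the far side (value of joint lens above 1.95 rad).
It fails at once if the lens frame is let drop (faster than 4 rad/s) (velocity of joint lens below -4 rad/s or velocity of joint lens above 4 rad/s).
It fails at once if the flask, bottle or jar is moved more than 30 mm or tipped (distance of any of flask, bottle, jar from where it was at the start of the episode above 0.03 m or angle between any of flask, bottle, jar's own z axis and vertical above 0.5 rad).
It also fails if it takes over 72 s, if anything falls off the work surface, if the arm or the gripper's body presses on something with over 40 N, if the wrist force passes 120 N, or if a joint passes its speed limit or range.

## Working session

There is one attempt and no reset: what is moved stays moved. The work goes in short steps, Python scripts to look and compute and a tool call to move; the robot and the scene stay as the last step left them, time stands still between calls to the robot, and variables do not carry over. Pictures are saved under pics/ and viewed, and the job is handed in when it is done.

Besides the shell and the picture viewer there is one more tool, called as name(argument=value, ...), one argument or row to a line, values as JSON. apply_moves: Moves the arm, as the interface text tells. Its arguments: {"type":"object","properties":{"rows":{"type":"array","items":{"type":"object","properties":{"x":{"type":"number"},"y":{"type":"number"},"z":{"type":"number"},"rx":{"type":"number"},"ry":{"type":"number"},"rz":{"type":"number"}}}},"hand":{"type":"number"},"newtons":{"type":"number"}},"required":["rows"]}

```bash
ls; mkdir -p pics
python3 - <<'E'
from cell import r
import cv2
print(r.read_state())
for n in ["scene","top","wrist"]:
    s=r.snapshot(n); cv2.imwrite(f"pics/{n}0.png",s["color"][:,:,::-1]); print(n,s["K"].tolist(),s["world_to_cam"].tolist(),[k for k in s])
E
```

```text
pics
{'clock': 0.0, 'q': array([-1.38122589,  0.41186434, -0.0127154 ,  1.5970517 ,  0.00563952,
        1.13429325, -0.08221138]), 'qvel': array([-0.00042509, -0.00169212, -0.00096459, -0.00048287, -0.0002881 ,
       -0.00157343, -0.00136307]), 'tau': array([ 1.40905655e-05, -5.87979019e+01,  6.41151499e-01, -2.91078705e+01,
       -5.40375430e-02,  1.81128387e-02,  1.57421923e-04]), 'eef_pos': array([159.25037724, 603.84505812, 221.82809484]), 'ee_rot': array([ 0.201083  ,  1.56136693, -0.20357049]), 'force': array([-0.32907726,  0.30900477,  0.50390626]), 'ft_torque': array([ 0.00137973,  0.01129358, -0.03506854]), 'width': 87.82532614039802}
scene [[462.8929007101265, 0.0, 323.26745744258807], [0.0, 462.8929007101265, 190.09603492971422], [0.0, 0.0, 1.0]] [[-0.6800990577926123, 0.7328171419742043, -0.021078615190752943, 441.40299844022667], [-0.4966588050953026, -0.43939987979740713, 0.7485036920118232, 242.25558913105831], [0.5392543953561317, 0.5195255355252357, 0.6627955303306667, -1806.7856396014545], [0.0, 0.0, 0.0, 1.0]] ['color', 'K', 'world_to_cam']
top [[397.76735104841026, 0.0, 315.7235869484747], [0.0, 397.76735104841026, 209.65204007581454], [0.0, 0.0, 1.0]] [[-0.020560497255580533, -0.9997657467569965, -0.006761476468107376, 8.225571384925807], [0.9904646632464422, -0.021289751785110285, 0.13611207635268874, -619.7528532374554], [-0.13622414181309803, -0.0038984715407318587, 0.9906703715701461, -1391.9784099068584], [0.0, 0.0, 0.0, 1.0]] ['color', 'K', 'world_to_cam']
wrist [[360.0844675572563, 0.0, 324.455502109933], [0.0, 360.0844675572563, 202.91457851470577], [0.0, 0.0, 1.0]] [[0.2538860480394664, 0.9672338844996968, -0.0006980591180431267, -623.8733450458632], [-0.937798790162068, 0.24598290736590467, -0.24500171112541522, 29.6335614485912], [-0.23680224614953801, 0.06285715519690095, 0.9695223949239589, -389.4434017305944], [0.0, 0.0, 0.0, 1.0]] ['color', 'K', 'world_to_cam']
```

View pics/scene0.png

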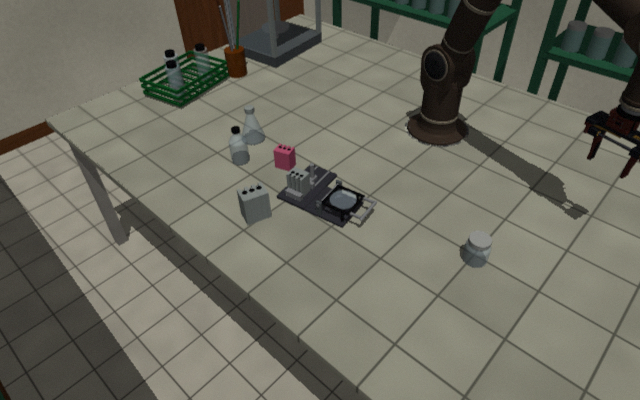

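View pics/top0.png

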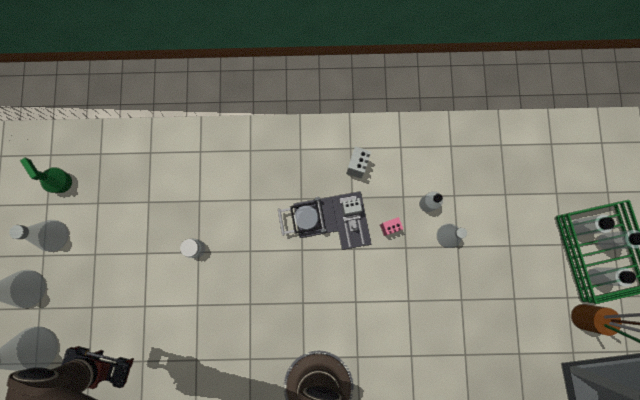

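View pics/wrist0.png

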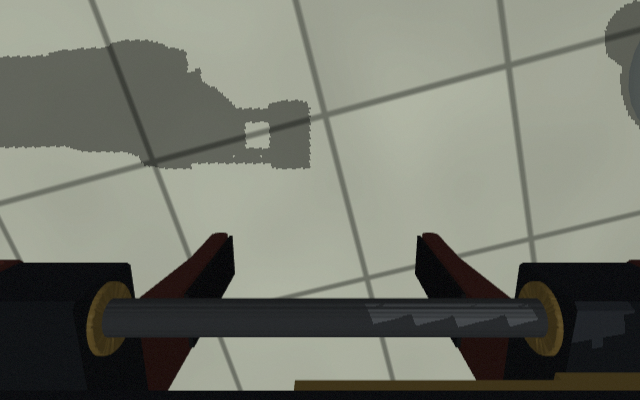

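Run:
```python
import cv2
t=cv2.imread("pics/top0.png")[140:260,265:415]; cv2.imwrite("pics/topc.png",cv2.resize(t,None,fx=5,fy=5,interpolation=cv2.INTER_CUBIC))
t=cv2.imread("pics/scene0.png")[130:235,225:385]; cv2.imwrite("pics/scenec.png",cv2.resize(t,None,fx=5,fy=5,interpolation=cv2.INTER_CUBIC))
```

```text
(no output)
```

View pics/topc.png

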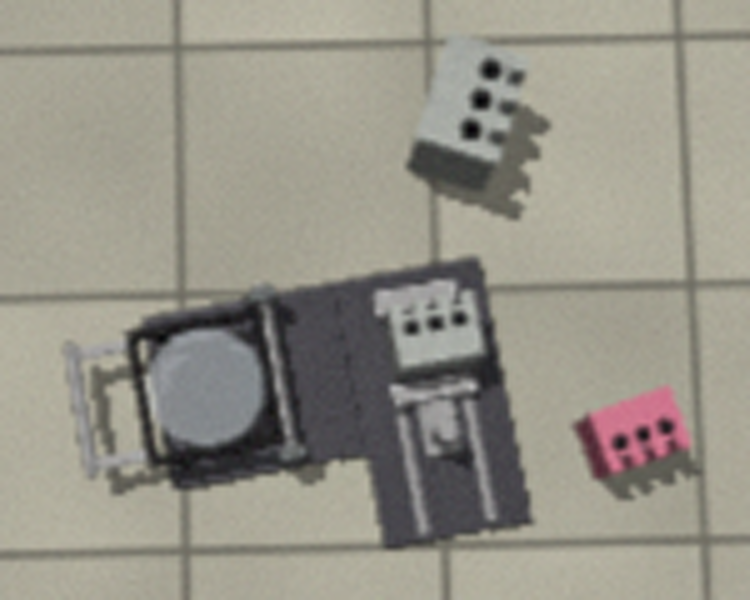

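View pics/scenec.png

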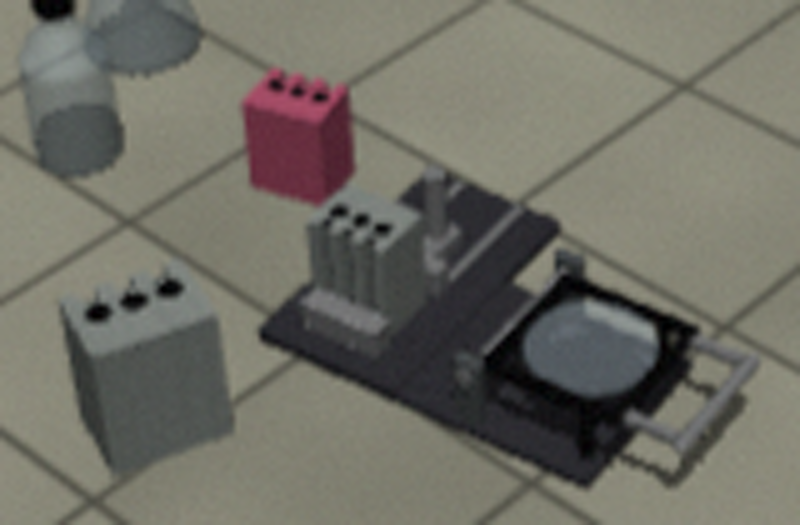

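```bash
cat > h.py <<'E'
import numpy as np
from cell import r
def proj(s,P):
    P=np.atleast_2d(P).astype(float); T=np.array(s["world_to_cam"]); c=P@T[:3,:3].T+T[:3,3]
    K=np.array(s["K"]); u=np.c_[c[:,0],-c[:,1],-c[:,2]]; u=u/u[:,2:]; return (u@K.T)[:,:2]
def unproj(s,px,z):
    K=np.array(s["K"]);T=np.array(s["world_to_cam"]);R=T[:3,:3]
    u=np.linalg.solve(K,[px[0],px[1],1]); d=R.T@np.array([u[0],-u[1],-u[2]]); o=-R.T@T[:3,3]
    return o+d*(z-o[2])/d[2]
def s2w(st,P):
    P=np.atleast_2d(P).astype(float); c,n=np.cos(st[2]),np.sin(st[2])
    return np.c_[st[0]+c*P[:,0]-n*P[:,1], st[1]+n*P[:,0]+c*P[:,1], P[:,2]]
E
python3 - <<'E'
from h import *
from scipy.optimize import least_squares
S={n:r.snapshot(n) for n in("top","scene")}
obs=[("top",(477,258),(65,-165,12)),("top",(532,522),(-135,-165,12)),("top",(385,547),(-135,-55,12)),
("top",(70,350),(41,142,50)),("top",(92,470),(-41,142,50)),("top",(262,290),(58,0,61)),("top",(297,455),(-58,0,61)),
("scene",(262,335),(65,-165,12)),("scene",(560,228),(-135,-55,12)),("scene",(757,358),(-41,142,50)),("scene",(685,442),(41,142,50)),("scene",(570,256),(-58,0,61)),("scene",(470,360),(58,0,61)),("scene",(585,485),(58,90,5))]
off={"top":(265,140),"scene":(225,130)}
def f(st,raw=False):
    e=[]
    for n,p,P in obs: e.append(proj(S[n],s2w(st,P))[0]-(np.array(p)/5+off[n]))
    return np.array(e).ravel()
x0=unproj(S["top"],(265+280/5,140+375/5),50)
q=least_squares(f,[x0[0],x0[1],.2],loss="soft_l1",x_scale=[1,1,.01])
print(q.x); print(f(q.x).reshape(-1,2).round(1))
import json; json.dump(q.x.tolist(),open("st.json","w"))
st=q.x
print("bed",s2w(st,(0,-110,12)),"post~",unproj(S["top"],(265+445/5,140+410/5),78),unproj(S["scene"],(225+435/5,130+172/5),78))
c,n=np.cos(st[2]),np.sin(st[2])
for p in [unproj(S["top"],(265+445/5,140+410/5),78),unproj(S["scene"],(225+435/5,130+174/5),78)]:
    d=p[:2]-st[:2]; print("post st",c*d[0]+n*d[1],-n*d[0]+c*d[1])
for nm,px in [("block tl",(392,308)),("tr",(472,295)),("br",(485,355)),("bl",(398,368))]:
    d=unproj(S["top"],(265+px[0]/5,140+px[1]/5),87)[:2]-st[:2]; print(nm,c*d[0]+n*d[1],-n*d[0]+c*d[1])
for nm,z,px in [("flask",0,(450,236)),("bottle",0,(430,203)),("jar",0,(193,250))]: print(nm,unproj(S["top"],px,z))
E
```

```text
[ 6.00059627e+02 -1.90165818e+01  1.63275723e-01]
[[-0.1 -0.8]
 [-0.2 -0.4]
 [-0.5  0.1]
 [-0.2  0.8]
 [-0.7 -0.8]
 [-0.6  0.5]
 [-1.6 -0.6]
 [-1.3 -1.8]
 [ 0.2 -2. ]
 [-1.4  0.5]
 [-0.3 -0.3]
 [-0.2 -0.7]
 [-0.3 -0.7]
 [ 1.6 -1.6]]
bed [[ 617.94026213 -127.55359335   12.        ]] post~ [ 568.41993711 -137.93230147   78.        ] [ 554.8832641 -135.8302724   78.       ]
post st -50.54878167254286 -112.19108268592831
post st -61.816111197553376 -106.71312911642706
block tl 25.871264747018188 -88.81055418577141
tr 24.61876712891263 -145.65207043296525
br -18.628369234093583 -146.1854024103518
bl -16.458239786098762 -84.78564307186988
flask [ 517.39106712 -495.56630858    0.        ]
bottle [ 641.43515645 -429.593525      0.        ]
jar [485.8519948 448.769767    0.       ]
```

```bash
cat >> h.py <<'E'
import json
from scipy.spatial.transform import Rotation as Rn
def go(P,psi_rel,st=None,frame="stand"):
    """P: grasp-point target in stand frame; psi_rel: tool y angle from stand x (deg); tool pointing down"""
    st=st if st is not None else json.load(open("st.json"))
    s=r.read_state(); R=Rn.from_rotvec(s["ee_rot"]).as_matrix(); p=s["eef_pos"]
    W=s2w(st,P)[0]; W=W-[0,0,19]
    psi=st[2]+np.radians(psi_rel); y=np.array([np.cos(psi),np.sin(psi),0]); x=np.array([0,0,-1.]); T=np.c_[x,y,np.cross(x,y)]
    print("t",s["clock"],"tool d:",(R.T@(W-p)).round(1),"turn deg:",np.degrees(Rn.from_matrix(R.T@T).as_rotvec()).round(1),"width",round(s["width"],1),"F",s["force"].round(1))
    g=p+R[:,0]*-19; d=g[:2]-np.array(st[:2]); c,n=np.cos(st[2]),np.sin(st[2]); 
    print("grasp in stand:",round(c*d[0]+n*d[1],1),round(-n*d[0]+c*d[1],1),round(g[2],1),"tooly rel",round(np.degrees(np.arctan2(R[1,1],R[0,1])-st[2]),1),"tilt",np.degrees(np.arccos(-R[2,0])).round(2),"q",s["q"].round(2))
E
python3 - <<'E'
from h import *
print(Rn.from_rotvec(r.read_state()["ee_rot"]).as_matrix().round(3))
go((-62,-110,190),90)
E
```

```text
[[-0.     0.255  0.967]
 [-0.001  0.967 -0.255]
 [-1.    -0.001  0.   ]]
t 0.25 tool d: [  51.7 -615.9  573.4] turn deg: [-24.1  -0.    0. ] width 87.9 F [-0.6  0.  -0.1]
grasp in stand: -333.6 686.5 241.3 tooly rel 65.9 tilt 0.04 q [-1.38  0.41 -0.01  1.6   0.01  1.13 -0.08]
```

apply_moves(
  rows=[
    {"y":-34,"z":32},
    {"y":-34,"z":32},
    {"y":-34,"z":32},
    {"y":-34,"z":32},
    {"y":-34,"z":32},
    {"y":-34,"z":32},
    {"y":-34,"z":32},
    {"y":-34,"z":32},
  ],
  hand=1,
  newtons=20,
)

```text
validation failed for argument at $.ro...
```

```bash
python3 -c "
from h import *
go((-62,-110,190),90)"
```

```text
t 0.25 tool d: [  51.7 -615.9  573.4] turn deg: [-24.1  -0.    0. ] width 87.9 F [-0.6  0.  -0.1]
grasp in stand: -333.6 686.5 241.3 tooly rel 65.9 tilt 0.04 q [-1.38  0.41 -0.01  1.6   0.01  1.13 -0.08]
```

apply_moves(
  rows=[
    {"x":0,"y":-34,"z":32,"rx":0,"ry":0,"rz":0},
    {"x":0,"y":-34,"z":32,"rx":0,"ry":0,"rz":0},
    {"x":0,"y":-34,"z":32,"rx":0,"ry":0,"rz":0},
    {"x":0,"y":-34,"z":32,"rx":0,"ry":0,"rz":0},
    {"x":0,"y":-34,"z":32,"rx":0,"ry":0,"rz":0},
    {"x":0,"y":-34,"z":32,"rx":0,"ry":0,"rz":0},
    {"x":0,"y":-34,"z":32,"rx":0,"ry":0,"rz":0},
    {"x":0,"y":-34,"z":32,"rx":0,"ry":0,"rz":0},
  ],
  hand=1,
  newtons=20,
)

```text
clock: 1.05
eef_pos: [339.2, 269.9, 220.0]
ee_rot: [0.194, 1.564, -0.192]
force: [1.5, 0.6, 0.3]
width: 87.7
```

```bash
python3 -c "
from h import *
go((-62,-110,190),90)"
```

```text
t 1.05 tool d: [  47.9 -342.2  310.5] turn deg: [-23.5  -0.1  -0.1] width 87.7 F [1.5 0.6 0.3]
grasp in stand: -210.4 327.4 239.0 tooly rel 66.5 tilt 0.14 q [-0.94  0.08  0.16  2.04 -0.02  1.02  0.56]
```

apply_moves(
  rows=[
    {"x":0,"y":-34,"z":32,"rx":0,"ry":0,"rz":0},
    {"x":0,"y":-34,"z":32,"rx":0,"ry":0,"rz":0},
    {"x":0,"y":-34,"z":32,"rx":0,"ry":0,"rz":0},
    {"x":0,"y":-34,"z":32,"rx":0,"ry":0,"rz":0},
    {"x":0,"y":-34,"z":32,"rx":0,"ry":0,"rz":0},
    {"x":0,"y":-34,"z":32,"rx":0,"ry":0,"rz":0},
    {"x":0,"y":-34,"z":32,"rx":0,"ry":0,"rz":0},
    {"x":0,"y":-34,"z":32,"rx":0,"ry":0,"rz":0},
    {"x":0,"y":-34,"z":32,"rx":-6,"ry":0,"rz":0},
    {"x":0,"y":-10,"z":10,"rx":-6,"ry":0,"rz":0},
    {"x":0,"y":0,"z":0,"rx":-6,"ry":0,"rz":0},
    {"x":0,"y":0,"z":0,"rx":-6,"ry":0,"rz":0},
  ],
)

```text
clock: 2.25
eef_pos: [560.2, -133.8, 220.5]
ee_rot: [-0.139, 1.562, 0.141]
force: [0.6, 0.6, 0.5]
width: 88.0
```

```bash
python3 -c "
from h import *
import cv2
go((-62,-110,190),90)
s=r.snapshot('wrist');cv2.imwrite('pics/w1.png',s['color'][:,:,::-1])"
```

```text
t 2.25 tool d: [49.5 -3.1 -4.3] turn deg: [ 0.9  0.3 -0. ] width 88.0 F [0.6 0.6 0.5]
grasp in stand: -58.0 -106.8 239.5 tooly rel 90.9 tilt 0.27 q [-0.2   0.34  0.45  1.75 -0.17  1.08  2.06]
```

View pics/w1.png

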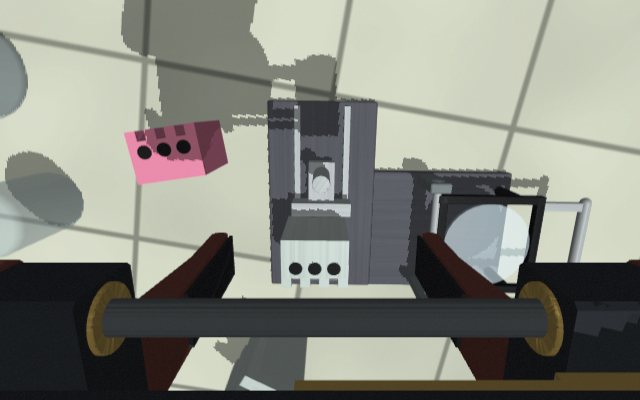

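Run:
```python
import cv2
t=cv2.imread("pics/w1.png")
cv2.imwrite("pics/w1a.png",cv2.resize(t[90:300,255:400],None,fx=4,fy=4,interpolation=cv2.INTER_CUBIC)[:600*2][:,:800] if 0 else cv2.resize(t[90:290,255:455],None,fx=3,fy=3,interpolation=cv2.INTER_CUBIC))
cv2.imwrite("pics/w1b.png",cv2.resize(t[150:300,400:600],None,fx=4,fy=4,interpolation=cv2.INTER_CUBIC))
```

```text
(no output)
```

View pics/w1a.png

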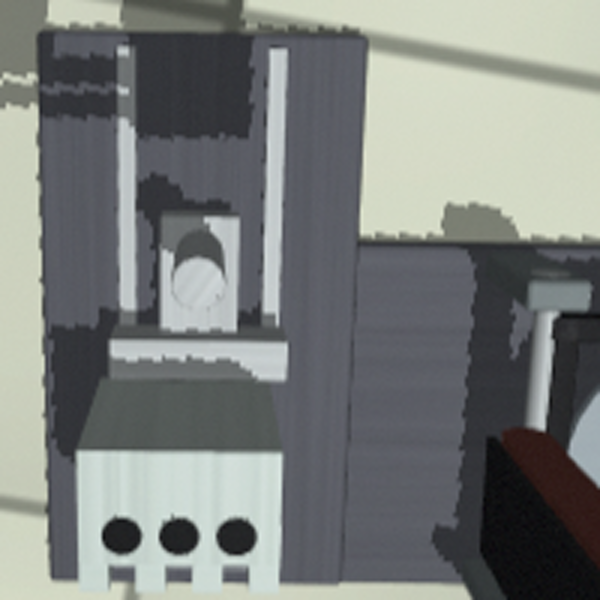

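View pics/w1b.png

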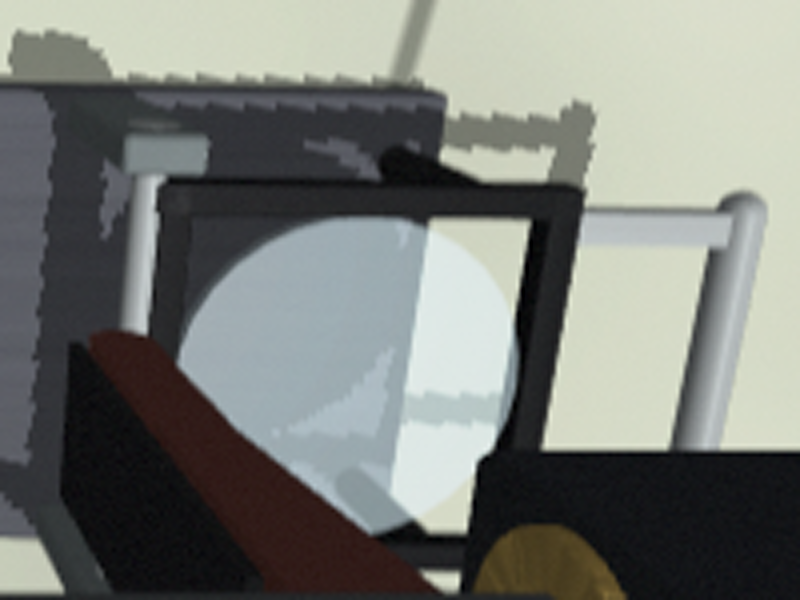

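```bash
cat >> h.py <<'E'
def w2s(W,st=None):
    st=st if st is not None else json.load(open("st.json")); c,n=np.cos(st[2]),np.sin(st[2]); d=np.array(W[:2])-st[:2]
    return np.array([c*d[0]+n*d[1],-n*d[0]+c*d[1]]).round(1)
E
python3 - <<'E'
from h import *
from scipy.optimize import least_squares
w=r.snapshot("wrist"); 
A=lambda p:np.array(p)/3+(255,90)
obs=[((38,32),(-135,-165,12)),((367,38),(-135,-55,12)),((50,580),(65,-165,12)),((342,583),(65,-55,12))]
st0=json.load(open("st.json"))
f=lambda st:np.concatenate([proj(w,s2w(st,P))[0]-A(p) for p,P in obs])
print("old res",f(st0).reshape(-1,2).round(1))
q=least_squares(f,st0,x_scale=[1,1,.01]); print(q.x,st0,f(q.x).reshape(-1,2).round(1))
for st in (q.x,st0):
    print("post",w2s(unproj(w,A((199,283)),78),st),"bar",w2s(unproj(w,(400+738/4,150+240/4),50),st),w2s(unproj(w,(400+700/4,150+430/4),50),st))
    for p in [(77,451),(282,451),(82,590),(278,586)]: print("blk",w2s(unproj(w,A(p),87),st))
json.dump(q.x.tolist(),open("st_w.json","w"))
E
```

```text
old res [[-0.4 -1. ]
 [ 0.9 -0.4]
 [-1.4  0.6]
 [-1.4  1.5]]
[ 5.98904256e+02 -1.82691816e+01  1.72022081e-01] [600.0596269021423, -19.016581763249356, 0.16327572312277883] [[-0.6 -0.6]
 [ 0.7 -0.9]
 [-0.1  0.9]
 [-0.   1.1]]
post [ -64.2 -109.9] bar [-36.9 142.9] [ 12.2 143. ]
blk [ -15.8 -144.7]
blk [-16.6 -85.2]
blk [  28.6 -143.9]
blk [ 26.5 -85. ]
post [ -64.2 -109.6] bar [-39.1 143.5] [  9.9 144. ]
blk [ -15.5 -143.9]
blk [-16.9 -84.4]
blk [  28.8 -142.8]
blk [ 26.2 -83.9]
```

```bash
cp st_w.json st.json; python3 -c "
from h import *
go((-64,-110,60),90)"
```

```text
t 2.35 tool d: [179.6  -3.5  -7. ] turn deg: [ 0.3  0.3 -0.1] width 87.6 F [-1.   0.6  0.1]
grasp in stand: -58.0 -106.6 239.7 tooly rel 90.3 tilt 0.29 q [-0.2   0.34  0.45  1.75 -0.17  1.08  2.06]
```

apply_moves(
  rows=[
    {"x":30,"y":-3.5,"z":-7,"rx":0.3,"ry":0.3,"rz":0},
    {"x":30,"y":0,"z":0,"rx":0,"ry":0,"rz":0},
    {"x":30,"y":0,"z":0,"rx":0,"ry":0,"rz":0},
    {"x":30,"y":0,"z":0,"rx":0,"ry":0,"rz":0},
    {"x":30,"y":0,"z":0,"rx":0,"ry":0,"rz":0},
    {"x":20,"y":0,"z":0,"rx":0,"ry":0,"rz":0},
  ],
)

```text
clock: 2.95
eef_pos: [557.6, -135.9, 49.4]
ee_rot: [-0.119, 1.558, 0.12]
force: [0.8, 0.5, 0.5]
width: 87.7
```

```bash
python3 -c "
from h import *
go((-64,-110,60),90)"
```

```text
t 2.95 tool d: [ 8.3 -1.2 -3.2] turn deg: [-1.1  0.5 -0. ] width 87.7 F [0.8 0.5 0.5]
grasp in stand: -61.0 -108.8 68.4 tooly rel 88.9 tilt 0.54 q [-0.12  0.55  0.38  1.91 -0.3   0.73  2.15]
```

apply_moves(
  rows=[
    {"x":8,"y":-1,"z":-3,"rx":-1,"ry":0.5,"rz":0},
    {"x":0,"y":0,"z":0,"rx":0,"ry":0,"rz":0},
  ],
)

```text
clock: 3.15
eef_pos: [552.8, -136.3, 38.6]
ee_rot: [-0.131, 1.572, 0.132]
force: [0.8, -0.1, 0.9]
width: 87.5
```

apply_moves(
  rows=[
    {"x":0,"y":0,"z":0,"rx":0,"ry":0,"rz":0},
    {"x":0,"y":0,"z":0,"rx":0,"ry":0,"rz":0},
    {"x":0,"y":0,"z":0,"rx":0,"ry":0,"rz":0},
    {"x":0,"y":0,"z":0,"rx":0,"ry":0,"rz":0},
    {"x":0,"y":0,"z":0,"rx":0,"ry":0,"rz":0},
    {"x":0,"y":0,"z":0,"rx":0,"ry":0,"rz":0},
  ],
  hand=-1,
  newtons=20,
)

```text
clock: 3.75
eef_pos: [555.8, -136.5, 43.3]
ee_rot: [-0.13, 1.565, 0.13]
force: [0.2, -0.4, 0.1]
width: 43.0
```

```bash
python3 -c "
from h import *
go((-105,-110,60),90)"
```

```text
t 3.75 tool d: [  2.2  -1.2 -42.3] turn deg: [-0.4  0.1  0. ] width 43.0 F [ 0.2 -0.4  0.1]
grasp in stand: -62.7 -109.1 62.3 tooly rel 89.6 tilt 0.13 q [-0.12  0.56  0.37  1.91 -0.29  0.73  2.16]
```

apply_moves(
  rows=[
    {"x":2,"y":-1,"z":-1,"rx":0,"ry":0,"rz":0},
    {"x":0,"y":0,"z":0,"rx":0,"ry":0,"rz":0},
    {"x":0,"y":0,"z":0,"rx":0,"ry":0,"rz":0},
    {"x":0,"y":0,"z":0,"rx":0,"ry":0,"rz":0},
    {"x":0,"y":0,"z":0,"rx":0,"ry":0,"rz":0},
  ],
)

```text
clock: 4.25
eef_pos: [554.9, -138.1, 41.2]
ee_rot: [-0.13, 1.564, 0.129]
force: [0.1, -0.1, 0.8]
width: 15.7
```

```bash
python3 -c "
from h import *
go((-105,-110,60),90)"
```

```text
t 4.25 tool d: [  0.1   0.3 -41.2] turn deg: [-0.4  0.1  0. ] width 15.7 F [ 0.1 -0.1  0.8]
grasp in stand: -63.9 -110.6 60.2 tooly rel 89.6 tilt 0.15 q [-0.12  0.56  0.37  1.91 -0.3   0.72  2.16]
```

apply_moves(
  rows=[
    {"x":0,"y":0,"z":-6,"rx":0,"ry":0,"rz":0},
    {"x":0,"y":0,"z":-6,"rx":0,"ry":0,"rz":0},
    {"x":0,"y":0,"z":-6,"rx":0,"ry":0,"rz":0},
    {"x":0,"y":0,"z":-6,"rx":0,"ry":0,"rz":0},
    {"x":0,"y":0,"z":-6,"rx":0,"ry":0,"rz":0},
    {"x":0,"y":0,"z":-6,"rx":0,"ry":0,"rz":0},
    {"x":0,"y":0,"z":-5,"rx":0,"ry":0,"rz":0},
  ],
)

```text
clock: 4.95
eef_pos: [512.7, -145.0, 41.3]
ee_rot: [-0.131, 1.561, 0.129]
force: [2.6, 0.4, -1.3]
width: 15.5
```

```bash
python3 -c "
from h import *
go((-105,-110,60),90)"
```

```text
t 4.95 tool d: [0.3 0.1 1.6] turn deg: [-0.4  0.3  0.1] width 15.5 F [ 2.6  0.4 -1.3]
grasp in stand: -106.7 -110.1 60.3 tooly rel 89.6 tilt 0.32 q [-0.1   0.51  0.37  2.01 -0.29  0.67  2.19]
```

Jaw opened to ~95. Release and rise.

apply_moves(
  rows=[
    {"x":0,"y":0,"z":0,"rx":0,"ry":0,"rz":0},
    {"x":0,"y":0,"z":0,"rx":0,"ry":0,"rz":0},
    {"x":0,"y":0,"z":0,"rx":0,"ry":0,"rz":0},
    {"x":-30,"y":0,"z":0,"rx":0,"ry":0,"rz":0},
    {"x":-30,"y":0,"z":0,"rx":0,"ry":0,"rz":0},
    {"x":-30,"y":0,"z":0,"rx":0,"ry":0,"rz":0},
    {"x":-30,"y":0,"z":0,"rx":0,"ry":0,"rz":0},
    {"x":-10,"y":0,"z":0,"rx":0,"ry":0,"rz":0},
    {"x":0,"y":0,"z":0,"rx":0,"ry":0,"rz":0},
  ],
  hand=1,
)

```text
clock: 5.85
eef_pos: [509.1, -145.0, 174.2]
ee_rot: [-0.129, 1.569, 0.13]
force: [0.4, -0.2, -0.5]
width: 83.9
```

```bash
python3 -c "
from h import *
import cv2
go((6,-114.5,150),0)
s=r.snapshot('wrist');cv2.imwrite('pics/w2.png',s['color'][:,:,::-1])"
```

```text
t 5.85 tool d: [ 43.   -4.2 116.3] turn deg: [89.6 -0.1  0.1] width 83.9 F [ 0.4 -0.2 -0.5]
grasp in stand: -110.2 -109.5 193.2 tooly rel 89.6 tilt 0.14 q [-0.18  0.31  0.46  1.91 -0.17  0.96  2.09]
```

View pics/w2.png

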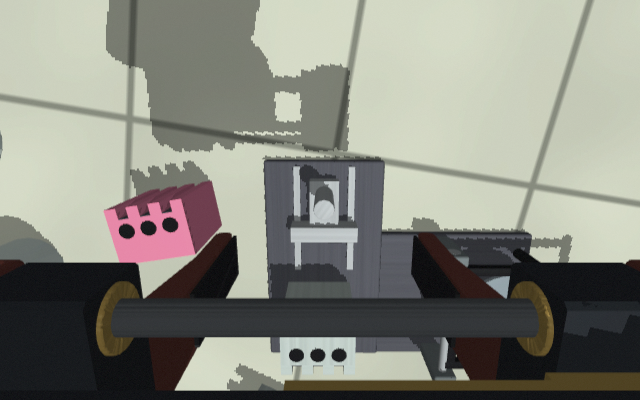

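apply_moves(
  rows=[
    {"x":0,"y":-4,"z":30,"rx":0,"ry":0,"rz":0},
    {"x":0,"y":0,"z":30,"rx":0,"ry":0,"rz":0},
    {"x":0,"y":0,"z":30,"rx":0,"ry":0,"rz":0},
    {"x":0,"y":0,"z":26,"rx":0,"ry":0,"rz":0},
    {"x":0,"y":0,"z":0,"rx":8.2,"ry":0,"rz":0},
    {"x":0,"y":0,"z":0,"rx":8.2,"ry":0,"rz":0},
    {"x":0,"y":0,"z":0,"rx":8.2,"ry":0,"rz":0},
    {"x":0,"y":0,"z":0,"rx":8.2,"ry":0,"rz":0},
    {"x":0,"y":0,"z":0,"rx":8.2,"ry":0,"rz":0},
    {"x":0,"y":0,"z":0,"rx":8.2,"ry":0,"rz":0},
    {"x":0,"y":0,"z":0,"rx":8.2,"ry":0,"rz":0},
    {"x":0,"y":0,"z":0,"rx":8.2,"ry":0,"rz":0},
    {"x":0,"y":0,"z":0,"rx":8.2,"ry":0,"rz":0},
    {"x":0,"y":0,"z":0,"rx":8.2,"ry":0,"rz":0},
    {"x":0,"y":0,"z":0,"rx":6,"ry":0,"rz":0},
  ],
)

```text
clock: 7.4
eef_pos: [614.9, -127.0, 139.1]
ee_rot: [1.089, 1.308, -1.138]
force: [-0.6, -0.0, -0.6]
width: 88.0
```

```bash
python3 -c "
from h import *
import cv2
go((6,-114.5,68),0)
s=r.snapshot('wrist');cv2.imwrite('pics/w3.png',s['color'][:,:,::-1])
print(proj(s,s2w(json.load(open('st.json')),[(-16,-144,87),(-16,-84.5,87),(28.6,-144,87),(28.6,-84.5,87)])).round(0).tolist())"
```

```text
t 7.4 tool d: [89.6 13.1  5.1] turn deg: [-2.  -0.5  2.6] width 88.0 F [-0.6 -0.  -0.6]
grasp in stand: -2.0 -110.0 158.1 tooly rel -2.0 tilt 2.63 q [-0.42  0.64  0.82  1.67 -0.5   1.1   0.7 ]
[[311.0, 273.0], [307.0, 183.0], [380.0, 273.0], [381.0, 181.0]]
```

View pics/w3.png

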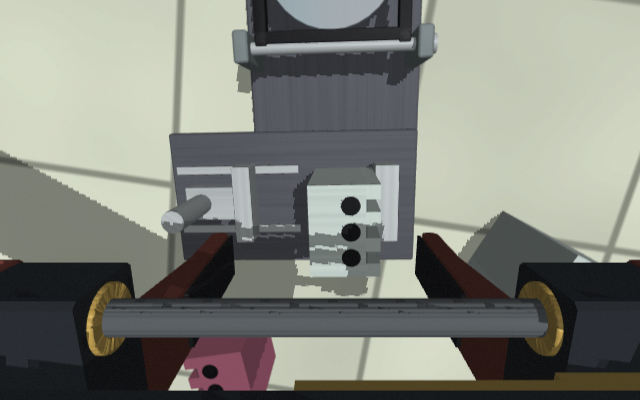

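apply_moves(
  rows=[
    {"x":0,"y":8,"z":5,"rx":-2,"ry":-0.5,"rz":2.6},
    {"x":0,"y":0,"z":0,"rx":0,"ry":0,"rz":0},
  ],
)

```text
clock: 7.65
eef_pos: [622.0, -130.5, 134.4]
ee_rot: [1.079, 1.288, -1.086]
force: [-0.3, -0.1, -0.1]
width: 87.7
```

```bash
python3 -c "
from h import *
go((6,-114.5,68),0)"
```

```text
t 7.65 tool d: [85.4  2.9 -0. ] turn deg: [-0.1  0.   0.3] width 87.7 F [-0.3 -0.1 -0.1]
grasp in stand: 3.6 -114.5 153.4 tooly rel -0.1 tilt 0.29 q [-0.41  0.63  0.81  1.7  -0.51  1.04  0.74]
```

apply_moves(
  rows=[
    {"x":20,"y":3,"z":0,"rx":0,"ry":0,"rz":0.3},
    {"x":20,"y":0,"z":0,"rx":0,"ry":0,"rz":0},
    {"x":20,"y":0,"z":0,"rx":0,"ry":0,"rz":0},
    {"x":20,"y":0,"z":0,"rx":0,"ry":0,"rz":0},
    {"x":0,"y":0,"z":0,"rx":0,"ry":0,"rz":0},
  ],
)

```text
clock: 8.15
eef_pos: [621.7, -128.8, 47.5]
ee_rot: [1.075, 1.296, -1.084]
force: [0.4, -0.5, 0.4]
width: 87.8
```

```bash
python3 -c "
from h import *
go((6,-114.5,68),0)"
```

```text
t 8.15 tool d: [-1.6  2.5  1.7] turn deg: [ 0.3 -0.2  0.5] width 87.8 F [ 0.4 -0.5  0.4]
grasp in stand: 3.7 -112.9 66.5 tooly rel 0.3 tilt 0.55 q [-0.36  0.73  0.73  1.75 -0.6   0.9   0.81]
```

apply_moves(
  rows=[
    {"x":0,"y":2.5,"z":1.5,"rx":0.3,"ry":-0.2,"rz":0.5},
    {"x":0,"y":0,"z":0,"rx":0,"ry":0,"rz":0},
    {"x":0,"y":0,"z":0,"rx":0,"ry":0,"rz":0},
    {"x":0,"y":0,"z":0,"rx":0,"ry":0,"rz":0},
    {"x":0,"y":0,"z":0,"rx":0,"ry":0,"rz":0},
    {"x":0,"y":0,"z":0,"rx":0,"ry":0,"rz":0},
    {"x":0,"y":0,"z":0,"rx":0,"ry":0,"rz":0},
    {"x":0,"y":0,"z":0,"rx":0,"ry":0,"rz":0},
    {"x":0,"y":0,"z":0,"rx":0,"ry":0,"rz":0},
  ],
  hand=-1,
  newtons=30,
)

```text
clock: 9.05
eef_pos: [625.5, -130.3, 50.1]
ee_rot: [1.081, 1.284, -1.081]
force: [-0.1, -0.6, -0.7]
width: 44.9
```

```bash
python3 -c "
from h import *
go((6,-114.5,68),0)"
```

```text
t 9.05 tool d: [ 1.1 -1.  -0.4] turn deg: [ 0.   0.1 -0.1] width 44.9 F [-0.1 -0.6 -0.7]
grasp in stand: 7.0 -114.9 69.1 tooly rel 0.0 tilt 0.12 q [-0.36  0.73  0.73  1.75 -0.6   0.9   0.81]
```

apply_moves(
  rows=[
    {"x":-10,"y":-2,"z":0,"rx":0,"ry":0,"rz":0},
    {"x":-20,"y":-2,"z":0,"rx":0,"ry":0,"rz":0},
    {"x":-20,"y":-2,"z":0,"rx":0,"ry":0,"rz":0},
    {"x":-20,"y":0,"z":0,"rx":0,"ry":0,"rz":0},
    {"x":0,"y":0,"z":0,"rx":0,"ry":0,"rz":0},
  ],
)

```text
clock: 9.55
eef_pos: [616.7, -131.2, 122.3]
ee_rot: [1.08, 1.288, -1.085]
force: [0.7, -0.5, -4.1]
width: 44.8
```

```bash
python3 -c "
from h import *
import cv2
go((-2,-110,130),90)
s=r.snapshot('wrist');cv2.imwrite('pics/w4.png',s['color'][:,:,::-1])"
```

```text
t 9.55 tool d: [11.3 -0.2 -4.3] turn deg: [-90.   -0.2   0.2] width 44.8 F [ 0.7 -0.5 -4.1]
grasp in stand: -1.7 -114.3 141.3 tooly rel -0.0 tilt 0.2 q [-0.4   0.64  0.8   1.72 -0.52  1.01  0.76]
```

View pics/w4.png

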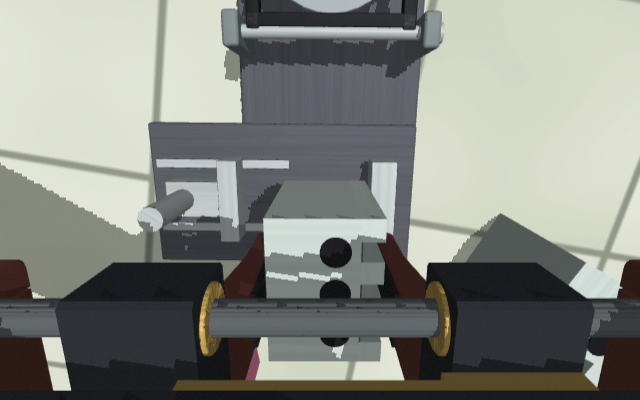

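Block lifted (top at ~(325,290)), slotted face at right, square in the fingers. Turn −90° about tool x.

apply_moves(
  rows=[
    {"x":0,"y":0,"z":-4,"rx":-7.5,"ry":0,"rz":0},
    {"x":0,"y":0,"z":0,"rx":-7.5,"ry":0,"rz":0},
    {"x":0,"y":0,"z":0,"rx":-7.5,"ry":0,"rz":0},
    {"x":0,"y":0,"z":0,"rx":-7.5,"ry":0,"rz":0},
    {"x":0,"y":0,"z":0,"rx":-7.5,"ry":0,"rz":0},
    {"x":0,"y":0,"z":0,"rx":-7.5,"ry":0,"rz":0},
  ],
)

```text
clock: 10.2
eef_pos: [610.4, -124.1, 113.1]
ee_rot: [0.456, 1.538, -0.461]
force: [-0.3, 0.1, -4.1]
width: 45.0
```

```bash
python3 -c "
from h import *
go((-2,-110,130),90)"
```

```text
t 10.2 tool d: [2.  0.5 6.1] turn deg: [-43.3  -1.    0.1] width 45.0 F [-0.3  0.1 -4.1]
grasp in stand: -6.5 -106.3 132.1 tooly rel 46.7 tilt 0.94 q [-0.28  0.58  0.58  1.73 -0.37  0.96  1.43]
```

apply_moves(
  rows=[
    {"x":-2,"y":0,"z":2,"rx":-7.2,"ry":-1,"rz":0},
    {"x":-2,"y":0,"z":2,"rx":-7.2,"ry":0,"rz":0},
    {"x":-2,"y":0,"z":2,"rx":-7.2,"ry":0,"rz":0},
    {"x":-2,"y":0,"z":0,"rx":-7.2,"ry":0,"rz":0},
    {"x":0,"y":0,"z":0,"rx":-7.2,"ry":0,"rz":0},
    {"x":0,"y":0,"z":0,"rx":-7.2,"ry":0,"rz":0},
    {"x":0,"y":0,"z":0,"rx":0,"ry":0,"rz":0},
  ],
)

```text
clock: 10.9
eef_pos: [609.2, -124.8, 110.9]
ee_rot: [-0.163, 1.582, 0.159]
force: [0.0, -0.0, -3.7]
width: 44.8
```

```bash
python3 -c "
from h import *
go((-3,-110,69.5),90)"
```

```text
t 10.9 tool d: [60.3 -3.4  6. ] turn deg: [ 1.9 -1.   0.1] width 44.8 F [ 0.  -0.  -3.7]
grasp in stand: -7.8 -106.7 129.9 tooly rel 91.9 tilt 0.97 q [-0.15  0.55  0.38  1.72 -0.23  0.93  2.1 ]
```

apply_moves(
  rows=[
    {"x":10,"y":-3,"z":6,"rx":1.9,"ry":-1,"rz":0},
    {"x":15,"y":0,"z":0,"rx":0,"ry":0,"rz":0},
    {"x":15,"y":0,"z":0,"rx":0,"ry":0,"rz":0},
    {"x":0,"y":0,"z":0,"rx":0,"ry":0,"rz":0},
  ],
)

```text
clock: 11.3
eef_pos: [613.0, -125.9, 65.3]
ee_rot: [-0.126, 1.571, 0.127]
force: [-0.3, 0.1, -3.9]
width: 45.0
```

```bash
python3 -c "
from h import *
go((-3,-110,69.5),90)"
```

```text
t 11.3 tool d: [14.8 -1.6  1.6] turn deg: [-0.6 -0.2 -0.1] width 45.0 F [-0.3  0.1 -3.9]
grasp in stand: -4.4 -108.4 84.3 tooly rel 89.4 tilt 0.25 q [-0.13  0.6   0.37  1.75 -0.28  0.84  2.09]
```

apply_moves(
  rows=[
    {"x":6,"y":-1.5,"z":1.5,"rx":-0.6,"ry":-0.2,"rz":-0.1},
    {"x":5,"y":0,"z":0,"rx":0,"ry":0,"rz":0},
    {"x":0,"y":0,"z":0,"rx":0,"ry":0,"rz":0},
  ],
)

```text
clock: 11.6
eef_pos: [614.4, -126.9, 52.5]
ee_rot: [-0.136, 1.569, 0.135]
force: [-0.1, 0.6, -3.2]
width: 45.0
```

```bash
python3 -c "
from h import *
go((-3,-110,69),90)"
```

```text
t 11.6 tool d: [ 2.5 -0.3  0.3] turn deg: [ 0.  -0.1  0. ] width 45.0 F [-0.1  0.6 -3.2]
grasp in stand: -3.3 -109.7 71.5 tooly rel 90.0 tilt 0.15 q [-0.13  0.62  0.36  1.76 -0.28  0.82  2.11]
```

apply_moves(
  rows=[
    {"x":2,"y":0,"z":0,"rx":0,"ry":0,"rz":0},
    {"x":0.7,"y":0,"z":0,"rx":0,"ry":0,"rz":0},
    {"x":0.5,"y":0,"z":0,"rx":0,"ry":0,"rz":0},
    {"x":0,"y":0,"z":0,"rx":0,"ry":0,"rz":0},
  ],
)

```text
clock: 12.0
eef_pos: [615.2, -127.1, 50.5]
ee_rot: [-0.136, 1.567, 0.135]
force: [0.4, 0.7, -2.9]
width: 44.8
```

```bash
python3 -c "
from h import *
go((-3,-110,69),90)"
```

```text
t 12.0 tool d: [ 0.5 -0.  -0.4] turn deg: [ 0.  -0.   0.1] width 44.8 F [ 0.4  0.7 -2.9]
grasp in stand: -2.6 -110.0 69.5 tooly rel 90.0 tilt 0.07 q [-0.13  0.62  0.36  1.76 -0.28  0.81  2.11]
```

Nearly touching; press a little until the force lifts, then open.

apply_moves(
  rows=[
    {"x":1,"y":0,"z":0,"rx":0,"ry":0,"rz":0},
    {"x":1,"y":0,"z":0,"rx":0,"ry":0,"rz":0},
    {"x":0,"y":0,"z":0,"rx":0,"ry":0,"rz":0},
  ],
)

```text
clock: 12.3
eef_pos: [615.6, -127.2, 50.4]
ee_rot: [-0.136, 1.566, 0.135]
force: [0.1, 0.6, -4.3]
width: 44.8
```

apply_moves(
  rows=[
    {"x":0,"y":0,"z":0,"rx":0,"ry":0,"rz":0},
    {"x":0,"y":0,"z":0,"rx":0,"ry":0,"rz":0},
    {"x":0,"y":0,"z":0,"rx":0,"ry":0,"rz":0},
    {"x":0,"y":0,"z":0,"rx":0,"ry":0,"rz":0},
    {"x":0,"y":0,"z":0,"rx":0,"ry":0,"rz":0},
    {"x":-30,"y":0,"z":0,"rx":0,"ry":0,"rz":0},
    {"x":-30,"y":0,"z":0,"rx":0,"ry":0,"rz":0},
    {"x":-30,"y":0,"z":0,"rx":0,"ry":0,"rz":0},
    {"x":-30,"y":0,"z":0,"rx":0,"ry":0,"rz":0},
    {"x":0,"y":0,"z":0,"rx":0,"ry":0,"rz":0},
  ],
  hand=1,
  newtons=20,
)

```text
clock: 13.3
eef_pos: [616.1, -127.5, 174.5]
ee_rot: [-0.136, 1.565, 0.134]
force: [0.1, 0.8, 0.0]
width: 88.1
```

```bash
python3 -c "
from h import *
go((-107,-110,180),90)"
```

```text
t 13.3 tool d: [  13.4    0.6 -105.2] turn deg: [0.  0.1 0.1] width 88.1 F [0.1 0.8 0. ]
grasp in stand: -1.8 -110.5 193.5 tooly rel 90.0 tilt 0.14 q [-0.17  0.48  0.41  1.66 -0.22  1.04  2.06]
```

apply_moves(
  rows=[
    {"x":0,"y":0,"z":-28,"rx":0,"ry":0,"rz":0},
    {"x":0,"y":0,"z":-28,"rx":0,"ry":0,"rz":0},
    {"x":0,"y":0,"z":-28,"rx":0,"ry":0,"rz":0},
    {"x":0,"y":0,"z":-22,"rx":0,"ry":0,"rz":0},
    {"x":0,"y":0,"z":0,"rx":0,"ry":0,"rz":0},
  ],
)

```text
clock: 13.8
eef_pos: [507.9, -145.4, 172.3]
ee_rot: [-0.137, 1.565, 0.135]
force: [-0.6, 0.4, 0.3]
width: 88.1
```

```bash
python3 -c "
from h import *
import cv2
go((-107,-110,60),90)
s=r.snapshot('wrist');cv2.imwrite('pics/w5.png',cv2.resize(s['color'][120:400,230:470,::-1],None,fx=2.1,fy=2.1))
print([((proj(s,s2w(json.load(open('st.json')),p))[0]-(230,120))*2.1).round(0).tolist() for p in [(-107,-110,78),(-32,-132,87),(-32,-88,87),(28,-88,87)]])"
```

```text
t 13.8 tool d: [ 1.313e+02 -1.000e-01  4.200e+00] turn deg: [0.1 0.1 0.1] width 88.1 F [-0.6  0.4  0.3]
grasp in stand: -111.4 -109.7 191.3 tooly rel 90.1 tilt 0.13 q [-0.17  0.31  0.44  1.91 -0.16  0.95  2.09]
[[198.0, 193.0], [137.0, 397.0], [258.0, 398.0], [254.0, 537.0]]
```

View pics/w5.png

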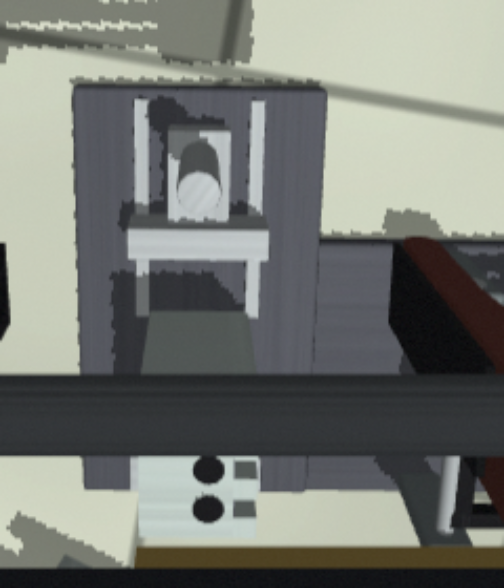

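apply_moves(
  rows=[
    {"x":30,"y":0,"z":4,"rx":0,"ry":0,"rz":0},
    {"x":30,"y":0,"z":0,"rx":0,"ry":0,"rz":0},
    {"x":30,"y":0,"z":0,"rx":0,"ry":0,"rz":0},
    {"x":30,"y":0,"z":0,"rx":0,"ry":0,"rz":0},
    {"x":0,"y":0,"z":0,"rx":0,"ry":0,"rz":0},
  ],
)

```text
clock: 14.35
eef_pos: [522.3, -142.1, 48.5]
ee_rot: [-0.142, 1.556, 0.138]
force: [-0.3, -0.2, -0.8]
width: 88.0
```

```bash
python3 -c "
from h import *
go((-107,-110,60),90)"
```

```text
t 14.35 tool d: [  7.4  -1.  -10.4] turn deg: [0.4 0.6 0.2] width 88.0 F [-0.3 -0.2 -0.8]
grasp in stand: -96.8 -108.9 67.5 tooly rel 90.4 tilt 0.61 q [-0.1   0.5   0.36  1.99 -0.28  0.69  2.18]
```

apply_moves(
  rows=[
    {"x":7,"y":-1,"z":-10,"rx":0.4,"ry":0.6,"rz":0.2},
    {"x":0,"y":0,"z":0,"rx":0,"ry":0,"rz":0},
  ],
)

```text
clock: 14.55
eef_pos: [513.5, -145.0, 41.4]
ee_rot: [-0.135, 1.568, 0.135]
force: [-0.6, -0.2, 0.0]
width: 87.7
```

```bash
python3 -c "
from h import *
go((-107,-110,60),90)"
```

```text
t 14.55 tool d: [ 0.4  0.2 -1.1] turn deg: [-0.  -0.1 -0. ] width 87.7 F [-0.6 -0.2  0. ]
grasp in stand: -105.8 -110.3 60.4 tooly rel 90.0 tilt 0.08 q [-0.1   0.51  0.36  2.   -0.28  0.68  2.19]
```

apply_moves(
  rows=[
    {"x":0,"y":0,"z":0,"rx":0,"ry":0,"rz":0},
    {"x":0,"y":0,"z":0,"rx":0,"ry":0,"rz":0},
    {"x":0,"y":0,"z":0,"rx":0,"ry":0,"rz":0},
    {"x":0,"y":0,"z":0,"rx":0,"ry":0,"rz":0},
    {"x":0,"y":0,"z":0,"rx":0,"ry":0,"rz":0},
    {"x":0,"y":0,"z":0,"rx":0,"ry":0,"rz":0},
    {"x":0,"y":0,"z":0,"rx":0,"ry":0,"rz":0},
    {"x":0,"y":0,"z":0,"rx":0,"ry":0,"rz":0},
    {"x":0,"y":0,"z":0,"rx":0,"ry":0,"rz":0},
    {"x":0,"y":0,"z":0,"rx":0,"ry":0,"rz":0},
    {"x":0,"y":0,"z":0,"rx":0,"ry":0,"rz":0},
  ],
  hand=-1,
  newtons=20,
)

```text
clock: 15.65
eef_pos: [516.6, -144.3, 45.8]
ee_rot: [-0.135, 1.561, 0.136]
force: [-0.3, -0.9, 1.2]
width: 15.2
```

```bash
python3 -c "
from h import *
go((-75,-110,60),90)"
```

```text
t 15.65 tool d: [ 5.   0.  27.6] turn deg: [0.  0.3 0. ] width 15.2 F [-0.3 -0.9  1.2]
grasp in stand: -102.8 -110.0 64.8 tooly rel 90.0 tilt 0.33 q [-0.1   0.5   0.36  2.   -0.28  0.68  2.19]
```

apply_moves(
  rows=[
    {"x":1,"y":0,"z":6,"rx":0,"ry":0,"rz":0},
    {"x":1,"y":0,"z":6,"rx":0,"ry":0,"rz":0},
    {"x":1,"y":0,"z":6,"rx":0,"ry":0,"rz":0},
    {"x":0,"y":0,"z":3,"rx":0,"ry":0,"rz":0},
    {"x":0,"y":0,"z":2,"rx":0,"ry":0,"rz":0},
  ],
)

```text
clock: 16.15
eef_pos: [540.9, -140.3, 45.8]
ee_rot: [-0.134, 1.559, 0.136]
force: [-2.8, 0.4, 4.0]
width: 15.6
```

```bash
python3 -c "
from h import *
go((-72,-110,60),90)"
```

```text
t 16.15 tool d: [4.9 0.3 6. ] turn deg: [-0.   0.4 -0. ] width 15.6 F [-2.8  0.4  4. ]
grasp in stand: -78.2 -110.4 64.8 tooly rel 90.0 tilt 0.45 q [-0.1   0.53  0.36  1.94 -0.29  0.71  2.17]
```

apply_moves(
  rows=[
    {"x":0,"y":0,"z":2,"rx":0,"ry":0,"rz":0},
    {"x":0,"y":0,"z":1.5,"rx":0,"ry":0,"rz":0},
    {"x":0,"y":0,"z":1,"rx":0,"ry":0,"rz":0},
  ],
)

```text
clock: 16.45
eef_pos: [545.1, -139.6, 45.8]
ee_rot: [-0.133, 1.56, 0.136]
force: [-2.2, 2.1, 4.0]
width: 15.6
```

apply_moves(
  rows=[
    {"x":0,"y":0,"z":1.5,"rx":0,"ry":0,"rz":0},
    {"x":0,"y":0,"z":1.5,"rx":0,"ry":0,"rz":0},
  ],
)

```text
clock: 16.65
eef_pos: [547.9, -139.2, 45.8]
ee_rot: [-0.133, 1.56, 0.136]
force: [-2.7, 1.2, 4.1]
width: 15.7
```

```bash
python3 -c "
from h import *
go((-72,-110,60),90)"
```

```text
t 16.65 tool d: [ 4.8  0.4 -1.1] turn deg: [-0.   0.4 -0.1] width 15.7 F [-2.7  1.2  4.1]
grasp in stand: -71.1 -110.5 64.8 tooly rel 90.0 tilt 0.38 q [-0.11  0.54  0.36  1.93 -0.29  0.72  2.17]
```

apply_moves(
  rows=[
    {"x":0,"y":0,"z":1.2,"rx":0,"ry":0,"rz":0},
  ],
)

```text
clock: 16.75
eef_pos: [549.2, -139.0, 45.8]
ee_rot: [-0.133, 1.56, 0.136]
force: [-2.2, 0.7, 3.3]
width: 15.4
```

apply_moves(
  rows=[
    {"x":0,"y":0,"z":1.2,"rx":0,"ry":0,"rz":0},
  ],
)

```text
clock: 16.85
eef_pos: [550.0, -138.8, 45.8]
ee_rot: [-0.133, 1.561, 0.136]
force: [-4.2, 0.7, 5.8]
width: 15.9
```

apply_moves(
  rows=[
    {"x":0,"y":0,"z":1.2,"rx":0,"ry":0,"rz":0},
  ],
)

```text
clock: 16.95
eef_pos: [550.7, -138.7, 45.8]
ee_rot: [-0.133, 1.562, 0.136]
force: [-4.2, 1.3, 6.4]
width: 15.7
```

apply_moves(
  rows=[
    {"x":0,"y":0,"z":1.2,"rx":0,"ry":0,"rz":0},
  ],
)

```text
clock: 17.05
eef_pos: [551.2, -138.7, 45.8]
ee_rot: [-0.132, 1.564, 0.136]
force: [-6.9, 0.7, 8.8]
width: 15.5
```

apply_moves(
  rows=[
    {"x":0,"y":0,"z":1.5,"rx":0,"ry":0,"rz":0},
  ],
)

```text
clock: 17.15
eef_pos: [551.1, -138.6, 45.7]
ee_rot: [-0.131, 1.567, 0.136]
force: [-9.3, 0.2, 10.6]
width: 15.5
```

apply_moves(
  rows=[
    {"x":-0.5,"y":0,"z":1.5,"rx":0,"ry":0,"rz":0},
  ],
)

```text
clock: 17.25
eef_pos: [551.1, -138.6, 45.8]
ee_rot: [-0.131, 1.569, 0.136]
force: [-4.7, -0.1, 1.0]
width: 15.8
```

apply_moves(
  rows=[
    {"x":-0.5,"y":0,"z":1.5,"rx":0,"ry":0,"rz":0},
  ],
)

```text
clock: 17.35
eef_pos: [551.1, -138.7, 45.8]
ee_rot: [-0.13, 1.572, 0.136]
force: [-6.1, 1.3, 0.9]
width: 15.6
```

```bash
python3 -c "
from h import *
import cv2
go((-72,-110,60),90)
for n,(a,b,c,d) in dict(top=(150,255,270,410),scene=(130,235,225,385)).items():
  s=r.snapshot(n);cv2.imwrite('pics/%s6.png'%n,cv2.resize(s['color'][a:b,c:d,::-1],None,fx=5,fy=5,interpolation=2))"
```

```text
t 17.35 tool d: [ 4.8  0.4 -4.2] turn deg: [-0.1 -0.3 -0.2] width 15.6 F [-6.1  1.3  0.9]
grasp in stand: -67.6 -110.5 64.8 tooly rel 89.9 tilt 0.38 q [-0.11  0.55  0.36  1.91 -0.28  0.74  2.16]
```

View pics/scene6.png

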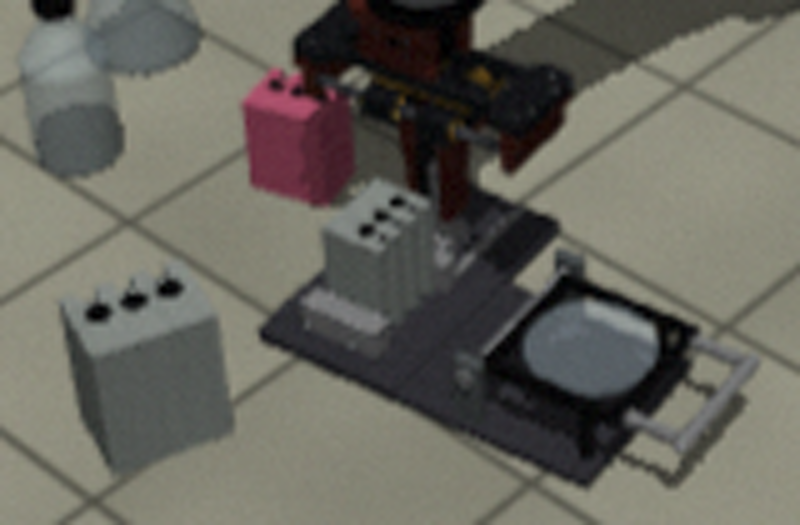

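apply_moves(
  rows=[
    {"x":0,"y":0,"z":3,"rx":0,"ry":0,"rz":0},
    {"x":0,"y":0,"z":3,"rx":0,"ry":0,"rz":0},
  ],
)

```text
clock: 17.65
eef_pos: [552.0, -138.4, 45.4]
ee_rot: [-0.128, 1.581, 0.137]
force: [-10.2, 0.9, 12.3]
width: 15.6
```

apply_moves(
  rows=[
    {"x":0,"y":0,"z":0,"rx":0,"ry":0,"rz":0},
    {"x":0,"y":0,"z":0,"rx":0,"ry":0,"rz":0},
    {"x":0,"y":0,"z":0,"rx":0,"ry":0,"rz":0},
    {"x":0,"y":0,"z":0,"rx":0,"ry":0,"rz":0},
    {"x":-25,"y":0,"z":0,"rx":0,"ry":0,"rz":0},
    {"x":-30,"y":0,"z":0,"rx":0,"ry":0,"rz":0},
    {"x":-30,"y":0,"z":0,"rx":0,"ry":0,"rz":0},
    {"x":-30,"y":0,"z":0,"rx":0,"ry":0,"rz":0},
    {"x":-30,"y":0,"z":0,"rx":0,"ry":0,"rz":0},
    {"x":-20,"y":0,"z":0,"rx":0,"ry":0,"rz":0},
    {"x":0,"y":0,"z":-30,"rx":0,"ry":0,"rz":0},
    {"x":0,"y":0,"z":-30,"rx":0,"ry":0,"rz":0},
  ],
  hand=1,
)

```text
clock: 18.85
eef_pos: [499.2, -148.6, 216.2]
ee_rot: [-0.133, 1.577, 0.136]
force: [-0.2, 0.1, 0.5]
width: 87.8
```

```bash
python3 -c "
from h import *
import cv2
go((0,142,120),90)
s=r.snapshot('wrist');cv2.imwrite('pics/w7.png',s['color'][:,:,::-1])
s=r.snapshot('top');cv2.imwrite('pics/t7.png',cv2.resize(s['color'][150:255,270:410,::-1],None,fx=5,fy=5,interpolation=2))"
```

```text
t 18.85 tool d: [114.7 253.1 121.6] turn deg: [-0.  -0.6 -0.2] width 87.8 F [-0.2  0.1  0.5]
grasp in stand: -120.4 -111.4 235.2 tooly rel 90.0 tilt 0.58 q [-0.19  0.25  0.46  1.87 -0.13  1.05  2.07]
```

View pics/w7.png

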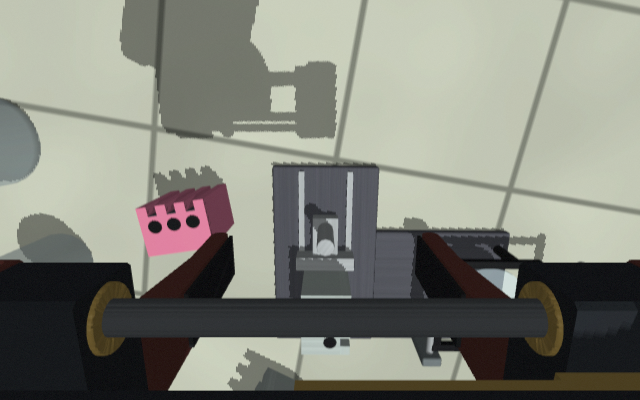

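View pics/t7.png

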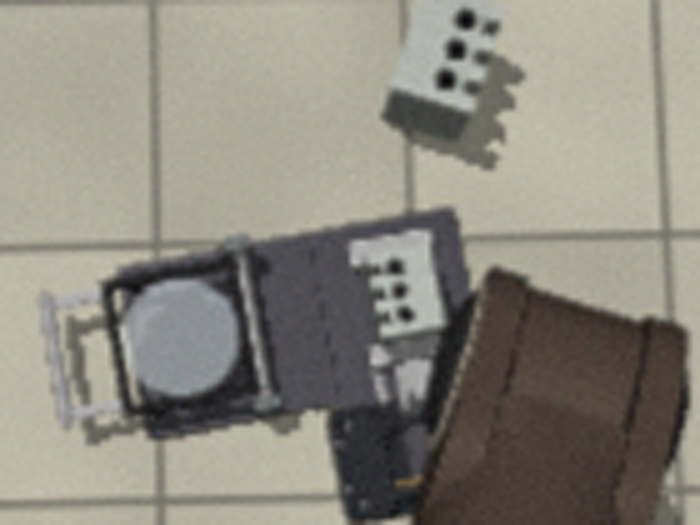

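```bash
python3 -c "
from h import *
import cv2
s=r.snapshot('wrist');im=s['color'][220:300,280:380,::-1];cv2.imwrite('pics/w8.png',cv2.resize(im,None,fx=7,fy=7,interpolation=2))
st=json.load(open('st.json'))
print([((proj(s,s2w(st,p))[0]-(280,220))*7).round(0).tolist() for p in [(-72,-110,78),(-72,-110,27),(-30,-132.5,87),(-30,-87.5,87),(-30,-140,34.5)]])"
```

```text
[[323.0, 217.0], [320.0, 91.0], [148.0, 553.0], [500.0, 552.0], [118.0, 378.0]]
```

View pics/w8.png

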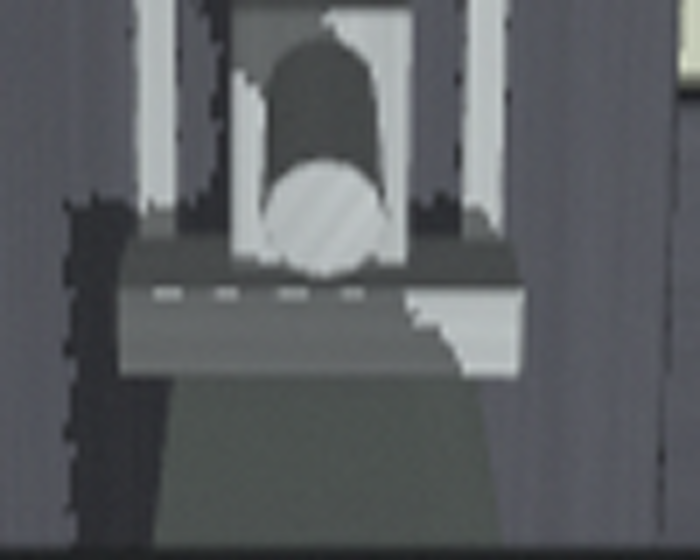

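apply_moves(
  rows=[
    {"x":0,"y":32,"z":15,"rx":0,"ry":-0.6,"rz":0},
    {"x":0,"y":32,"z":15,"rx":0,"ry":0,"rz":0},
    {"x":0,"y":32,"z":15,"rx":0,"ry":0,"rz":0},
    {"x":0,"y":32,"z":15,"rx":0,"ry":0,"rz":0},
    {"x":0,"y":32,"z":15,"rx":0,"ry":0,"rz":0},
    {"x":0,"y":32,"z":15,"rx":0,"ry":0,"rz":0},
    {"x":0,"y":32,"z":15,"rx":0,"ry":0,"rz":0},
    {"x":0,"y":20,"z":10,"rx":0,"ry":0,"rz":0},
    {"x":20,"y":0,"z":0,"rx":0,"ry":0,"rz":0},
  ],
  hand=-0.2,
  newtons=15,
)

```text
clock: 19.9
eef_pos: [583.5, 128.1, 197.8]
ee_rot: [-0.129, 1.555, 0.14]
force: [-0.9, 0.3, -0.7]
width: 35.2
```

```bash
python3 -c "
from h import *
import cv2
go((0,142.5,120),90)
s=r.snapshot('wrist');cv2.imwrite('pics/w9.png',s['color'][:,:,::-1])
st=json.load(open('st.json'))
print(proj(s,s2w(st,[(-36,142,50),(36,142,50),(-30,-110,87)])).round(0).tolist())"
```

```text
t 19.9 tool d: [ 96.7  -4.9 -11. ] turn deg: [-0.   0.7 -0.3] width 35.2 F [-0.9  0.3 -0.7]
grasp in stand: 9.6 146.7 216.8 tooly rel 90.0 tilt 0.76 q [-0.54  0.39  0.33  1.72 -0.15  1.04  1.58]
[[318.0, 136.0], [318.0, 217.0], [-20.0, 148.0]]
```

View pics/w9.png

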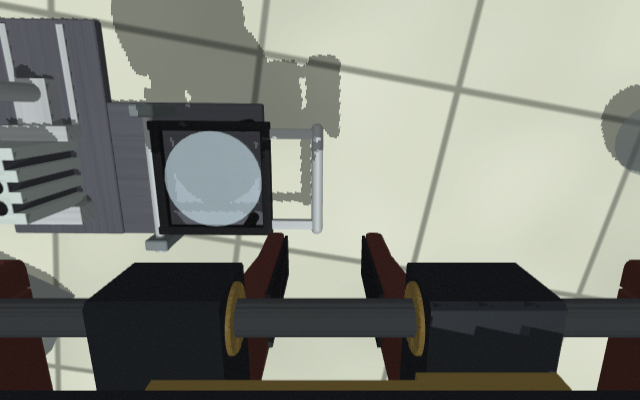

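apply_moves(
  rows=[
    {"x":15,"y":-5,"z":-11,"rx":0,"ry":0.7,"rz":-0.3},
    {"x":25,"y":0,"z":0,"rx":0,"ry":0,"rz":0},
    {"x":25,"y":0,"z":0,"rx":0,"ry":0,"rz":0},
    {"x":15,"y":0,"z":0,"rx":0,"ry":0,"rz":0},
    {"x":0,"y":0,"z":0,"rx":0,"ry":0,"rz":0},
  ],
)

```text
clock: 20.45
eef_pos: [571.9, 121.0, 108.1]
ee_rot: [-0.138, 1.576, 0.134]
force: [-1.2, -0.4, 0.7]
width: 34.9
```

```bash
python3 -c "
from h import *
import cv2
go((0,142.5,50),90)
s=r.snapshot('wrist');cv2.imwrite('pics/w10.png',s['color'][:,:,::-1])"
```

```text
t 20.45 tool d: [77.1  0.8  3.6] turn deg: [ 0.1 -0.6  0.1] width 34.9 F [-1.2 -0.4  0.7]
grasp in stand: -2.6 141.9 127.1 tooly rel 90.1 tilt 0.58 q [-0.52  0.48  0.31  1.82 -0.18  0.88  1.61]
```

View pics/w10.png

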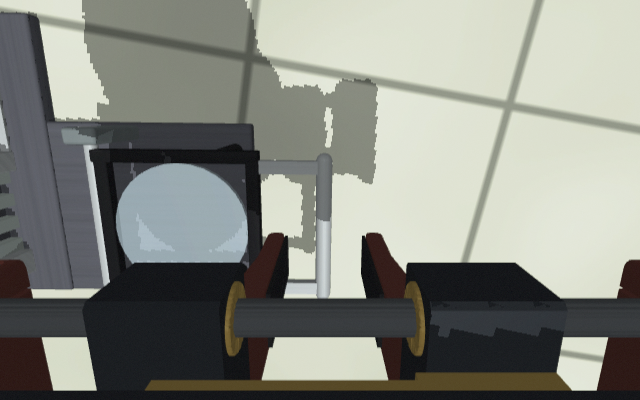

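Bar at column ~325, centred between fingers (fingertip inner edges ~285 and ~365). Descend.

apply_moves(
  rows=[
    {"x":20,"y":1,"z":3.5,"rx":0,"ry":-0.6,"rz":0},
    {"x":20,"y":0,"z":0,"rx":0,"ry":0,"rz":0},
    {"x":15,"y":0,"z":0,"rx":0,"ry":0,"rz":0},
    {"x":0,"y":0,"z":0,"rx":0,"ry":0,"rz":0},
  ],
)

```text
clock: 20.9
eef_pos: [580.0, 123.2, 56.6]
ee_rot: [-0.135, 1.558, 0.135]
force: [-0.2, -0.3, 0.3]
width: 35.2
```

```bash
python3 -c "
from h import *
go((0,142.5,50),90)"
```

```text
t 20.9 tool d: [25.6 -0.1 -5.8] turn deg: [0.  0.5 0.1] width 35.2 F [-0.2 -0.3  0.3]
grasp in stand: 5.4 142.7 75.6 tooly rel 90.0 tilt 0.5 q [-0.5   0.55  0.28  1.85 -0.21  0.76  1.64]
```

apply_moves(
  rows=[
    {"x":13,"y":0,"z":-5.8,"rx":0,"ry":0.5,"rz":0},
    {"x":11,"y":0,"z":0,"rx":0,"ry":0,"rz":0},
    {"x":0,"y":0,"z":0,"rx":0,"ry":0,"rz":0},
  ],
)

```text
clock: 21.2
eef_pos: [575.4, 122.4, 32.8]
ee_rot: [-0.135, 1.565, 0.135]
force: [-0.5, -0.2, 0.5]
width: 35.0
```

```bash
python3 -c "
from h import *
go((0,142.5,50),90)"
```

```text
t 21.2 tool d: [ 1.8 -0.1 -0.9] turn deg: [-0.   0.1  0. ] width 35.0 F [-0.5 -0.2  0.5]
grasp in stand: 0.9 142.6 51.8 tooly rel 90.0 tilt 0.11 q [-0.49  0.58  0.27  1.87 -0.22  0.72  1.65]
```

apply_moves(
  rows=[
    {"x":2,"y":0,"z":-1,"rx":0,"ry":0,"rz":0},
    {"x":0,"y":0,"z":0,"rx":0,"ry":0,"rz":0},
    {"x":0,"y":0,"z":0,"rx":0,"ry":0,"rz":0},
    {"x":0,"y":0,"z":0,"rx":0,"ry":0,"rz":0},
    {"x":0,"y":0,"z":0,"rx":0,"ry":0,"rz":0},
  ],
  hand=-1,
  newtons=15,
)

```text
clock: 21.7
eef_pos: [575.1, 120.5, 31.6]
ee_rot: [-0.135, 1.564, 0.132]
force: [0.3, 2.6, -0.6]
width: 9.4
```

```bash
python3 -c "
from h import *
go((0,142,50),90)"
```

```text
t 21.7 tool d: [ 0.6  1.2 -0.3] turn deg: [-0.1  0.2  0.1] width 9.4 F [ 0.3  2.6 -0.6]
grasp in stand: 0.2 140.8 50.6 tooly rel 89.9 tilt 0.2 q [-0.49  0.58  0.27  1.87 -0.22  0.71  1.65]
```

apply_moves(
  rows=[
    {"x":-12,"y":-0.5,"z":0,"rx":0,"ry":0,"rz":0},
    {"x":-12,"y":-1.7,"z":0,"rx":0,"ry":0,"rz":0},
    {"x":-12,"y":-2.6,"z":0,"rx":0,"ry":0,"rz":0},
  ],
)

```text
clock: 22.0
eef_pos: [575.7, 115.5, 69.4]
ee_rot: [-0.135, 1.564, 0.132]
force: [0.1, -3.5, -2.9]
width: 9.3
```

```bash
cat >> h.py <<'E'
def arc(th=None):
    s=r.read_state();st=json.load(open("st.json")); R=Rn.from_rotvec(s["ee_rot"]).as_matrix(); g=s["eef_pos"]-19*R[:,0]
    y=w2s(g)[1]; z=g[2]-50; print("theta",np.degrees(np.arctan2(z,y)).round(1),"rad",np.hypot(y,z).round(1))
    if th: go((0,142*np.cos(np.radians(th)),50+142*np.sin(np.radians(th))),90)
E
python3 -c "
from h import *
arc(30)"
```

```text
theta 15.8 rad 141.2
t 22.0 tool d: [-32.6 -12.9   0.1] turn deg: [-0.1  0.1  0.1] width 9.3 F [ 0.1 -3.5 -2.9]
grasp in stand: -0.0 135.9 88.4 tooly rel 89.9 tilt 0.18 q [-0.5   0.53  0.29  1.85 -0.2   0.79  1.64]
```

apply_moves(
  rows=[
    {"x":-11.5,"y":-3.5,"z":0,"rx":0,"ry":0,"rz":0},
    {"x":-11,"y":-4.8,"z":0,"rx":0,"ry":0,"rz":0},
    {"x":-10.5,"y":-5.5,"z":0,"rx":0,"ry":0,"rz":0},
    {"x":-10,"y":-6.5,"z":0,"rx":0,"ry":0,"rz":0},
  ],
)

```text
clock: 22.4
eef_pos: [579.2, 93.0, 117.7]
ee_rot: [-0.136, 1.563, 0.131]
force: [2.0, -3.0, -3.7]
width: 9.4
```

```bash
python3 -c "
from h import *
arc(50)"
```

```text
theta 37.5 rad 142.4
t 22.4 tool d: [-22.  -21.8   0.5] turn deg: [-0.1  0.2  0.2] width 9.4 F [ 2.  -3.  -3.7]
grasp in stand: -0.4 113.0 136.7 tooly rel 89.9 tilt 0.26 q [-0.48  0.46  0.31  1.82 -0.18  0.88  1.66]
```

apply_moves(
  rows=[
    {"x":-9,"y":-8.2,"z":0,"rx":0,"ry":0,"rz":0},
    {"x":-8.5,"y":-8.8,"z":0,"rx":0,"ry":0,"rz":0},
    {"x":-7.5,"y":-9.5,"z":0,"rx":0,"ry":0,"rz":0},
    {"x":-6.5,"y":-10,"z":0,"rx":0,"ry":0,"rz":0},
  ],
)

```text
clock: 22.8
eef_pos: [585.1, 57.5, 153.2]
ee_rot: [-0.134, 1.563, 0.136]
force: [-1.9, 1.1, 1.4]
width: 9.4
```

```bash
python3 -c "
from h import *
arc(75)"
```

```text
theta 57.8 rad 144.5
t 22.8 tool d: [-15.  -40.3   0.6] turn deg: [ 0.   0.2 -0.1] width 9.4 F [-1.9  1.1  1.4]
grasp in stand: -0.7 77.0 172.2 tooly rel 90.0 tilt 0.2 q [-0.43  0.42  0.33  1.79 -0.17  0.95  1.71]
```

apply_moves(
  rows=[
    {"x":-3,"y":-10,"z":0,"rx":0,"ry":0,"rz":0},
    {"x":-4,"y":-9,"z":0,"rx":0,"ry":0,"rz":0},
    {"x":-3.5,"y":-9,"z":0,"rx":0,"ry":0,"rz":0},
    {"x":-3,"y":-8,"z":0,"rx":0,"ry":0,"rz":0},
  ],
)

```text
clock: 23.2
eef_pos: [591.1, 21.9, 170.3]
ee_rot: [-0.131, 1.563, 0.142]
force: [-0.8, 0.7, -0.6]
width: 9.2
```

```bash
python3 -c "
from h import *
arc(90)"
```

```text
theta 73.7 rad 145.1
t 23.2 tool d: [ -3.  -40.9   0.7] turn deg: [ 0.1  0.2 -0.4] width 9.2 F [-0.8  0.7 -0.6]
grasp in stand: -0.8 40.8 189.3 tooly rel 90.1 tilt 0.42 q [-0.37  0.41  0.34  1.76 -0.17  0.99  1.78]
```

apply_moves(
  rows=[
    {"x":-1.5,"y":-9,"z":0,"rx":0,"ry":0,"rz":0},
    {"x":-1,"y":-8,"z":0,"rx":0,"ry":0,"rz":0},
    {"x":-0.5,"y":-7,"z":0,"rx":0,"ry":0,"rz":0},
    {"x":0,"y":-4,"z":0,"rx":0,"ry":0,"rz":0},
    {"x":0,"y":0,"z":0,"rx":0,"ry":0,"rz":0},
  ],
)

```text
clock: 23.7
eef_pos: [596.6, -11.7, 175.3]
ee_rot: [-0.129, 1.563, 0.138]
force: [-2.4, 0.2, 2.9]
width: 9.6
```

```bash
python3 -c "
from h import *
arc(90)
import cv2
s=r.snapshot('scene');cv2.imwrite('pics/s11.png',cv2.resize(s['color'][110:230,245:405,::-1],None,fx=5,fy=5,interpolation=2))
s=r.snapshot('wrist');cv2.imwrite('pics/w11.png',s['color'][:,:,::-1])"
```

```text
theta 87.3 rad 144.5
t 23.7 tool d: [ 2.3 -6.9  1.1] turn deg: [-0.1  0.2 -0.3] width 9.6 F [-2.4  0.2  2.9]
grasp in stand: -1.2 6.8 194.3 tooly rel 89.9 tilt 0.38 q [-0.32  0.42  0.35  1.74 -0.17  1.01  1.84]
```

View pics/s11.png

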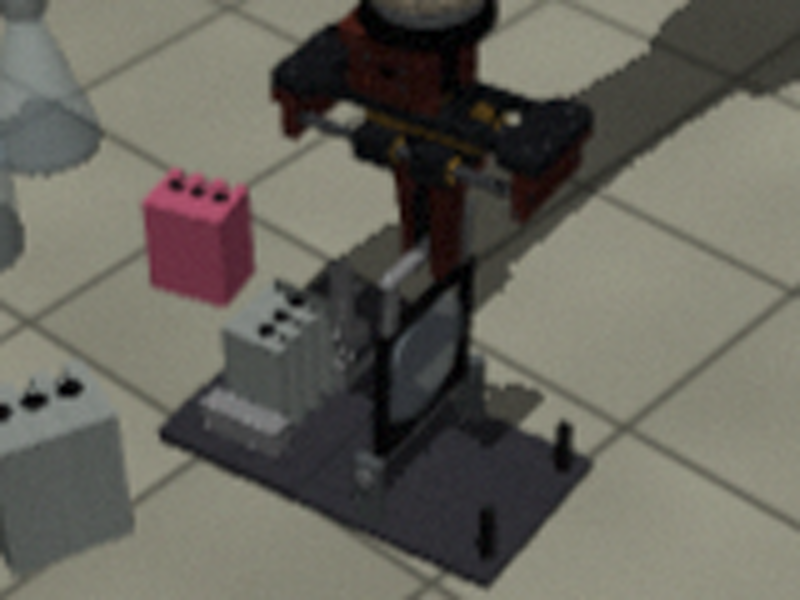

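View pics/w11.png

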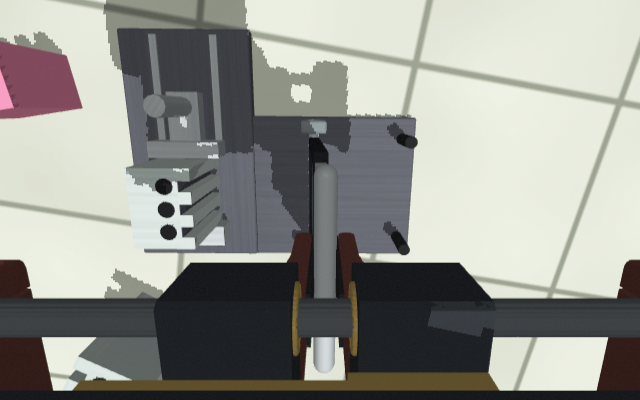

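apply_moves(
  rows=[
    {"x":1,"y":-3,"z":0,"rx":0,"ry":0,"rz":0},
    {"x":0,"y":-3,"z":0,"rx":0,"ry":0,"rz":0},
    {"x":0,"y":0,"z":0,"rx":0,"ry":0,"rz":0},
    {"x":0,"y":0,"z":0,"rx":0,"ry":0,"rz":0},
    {"x":0,"y":0,"z":0,"rx":0,"ry":0,"rz":0},
  ],
)

```text
clock: 24.3
eef_pos: [597.3, -15.3, 175.3]
ee_rot: [-0.131, 1.563, 0.141]
force: [-2.9, 1.1, 5.9]
width: 9.4
```

```bash
python3 -c "
from h import *
arc(90)
import cv2
st=json.load(open('st.json'))
s=r.snapshot('wrist');cv2.imwrite('pics/w12.png',cv2.resize(s['color'][100:260,110:430,::-1],None,fx=2.5,fy=2.5,interpolation=2))
Q=lambda P:[((proj(s,s2w(st,p))[0]-(110,100))*2.5).round(0).tolist() for p in P]
print('bar end y=0',Q([(-36,0,192),(-36,8,192)]),'block top',Q([(-30,-132.5,87),(-30,-87.5,87),(30,-132.5,87),(30,-87.5,87)]),'post',Q([(-72,-110,78)]))
import time
for i in range(3): print(r.read_state()['eef_pos'])"
```

```text
theta 88.8 rad 144.3
t 24.3 tool d: [ 2.3 -3.2  1.1] turn deg: [ 0.1  0.2 -0.3] width 9.4 F [-2.9  1.1  5.9]
grasp in stand: -1.2 3.0 194.3 tooly rel 90.1 tilt 0.4 q [-0.31  0.42  0.35  1.74 -0.17  1.01  1.85]
bar end y=0 [[519.0, 233.0], [567.0, 233.0]] block top [[49.0, 170.0], [211.0, 170.0], [76.0, 371.0], [228.0, 371.0]] post [[127.0, 15.0]]
[597.28988218 -15.28062322 175.27704212]
[597.28988218 -15.28062322 175.27704212]
[597.28988218 -15.28062322 175.27704212]
```

View pics/w12.png

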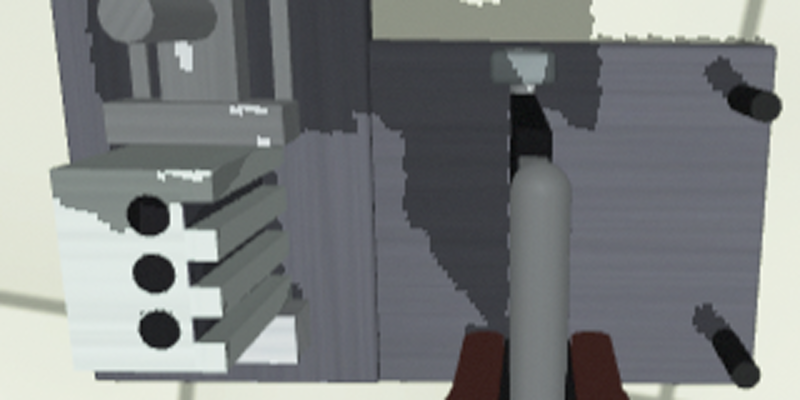

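apply_moves(
  rows=[
    {"x":-1,"y":-1.5,"z":0,"rx":0,"ry":0,"rz":0},
    {"x":0,"y":0,"z":0,"rx":0,"ry":0,"rz":0},
    {"x":0,"y":0,"z":0,"rx":0,"ry":0,"rz":0},
    {"x":0,"y":0,"z":0,"rx":0,"ry":0,"rz":0},
    {"x":0,"y":0,"z":0,"rx":0,"ry":0,"rz":0},
  ],
)

```text
clock: 24.85
eef_pos: [597.4, -16.1, 175.4]
ee_rot: [-0.132, 1.564, 0.142]
force: [-2.3, 0.1, 2.7]
width: 9.4
```

```bash
python3 -c "
from h import *
arc(90); print(r.read_state()['qvel'].round(3)); print(r.close_job())"
```

```text
theta 89.1 rad 144.4
t 24.85 tool d: [ 2.3 -2.4  1.1] turn deg: [ 0.2  0.2 -0.3] width 9.4 F [-2.3  0.1  2.7]
grasp in stand: -1.2 2.3 194.4 tooly rel 90.2 tilt 0.38 q [-0.31  0.42  0.35  1.74 -0.17  1.01  1.85]
[ 0.001 -0.003  0.001  0.    -0.001  0.001 -0.001]
the job is handed in; nothing more can be done
None
```

I opened the jaw, lifted out the smaller grey block and turned it so its slots face the lens. I set it on the bed and pushed the jaw against it. Then I raised the lens frame by its bar and handed the job in at about 25 s, still gripping the bar.

- **Block and jaw:** The last wrist pictures show the jaw post about 72 mm behind centre, which means a gap of about 60 mm (limit 63.5 mm). The block's top corners fall where the target pose predicts, with the slots toward the lens.
- **Lens frame:** The hand position puts it at about 89°, holding the bar at 9.4 mm opening with the arm still. The grip measured 144 mm from the hinge, not 142 mm. That is 2 mm off, about the size of the calibration error.
- **Bystanders:** I never worked near the flask, bottle or jar. I did not measure them again at the end.

No check failed. Block tilt and contact forces were only judged from the pictures and the wrist force.

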